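# Clamp a moulded housing in the bench vise and dress its top

### The arm

A 6-joint arm with a two-finger parallel gripper is mounted at the origin on the work surface. World frame = base frame: x ahead of the robot, y to its left, z up, the work surface at z = 0. Lengths are in m, angles in rad, forces in N, time in s.
With the tool pointing down it reaches from about 0.35 to 0.975 m from the base axis. Payload 4.9 kg.
Tool frame: the origin (TCP) lies midway between the tips of the shut fingers; the grasp point (between the pads) lies 19 mm behind it; z points along the fingers, y is the line along which they close (so a half turn about z gives the same grasp; the last joint's range is limited). The gripper opens to 85 mm and grips with 20 to 120 N. Pads are 22 mm wide; open, the fingers measure 114 mm over their backs; the gripper's body (76 mm by 85 mm) begins 54 mm behind the grasp point. The pads swing forward as they close: fully open they stand 13 mm farther back than shut.
Start: joints at [-1.243, 0.053, 1.613, -0, 1.476, -0.119], TCP at [0.27, -0.564, 0.231] pointing down, gripper open.
Joint ranges: [-3.01, 3.01], [-1.01, 2.22], [0.06, 2.58], [-1.02, 4.17], [0.09, 2.62], [-3.14, 3.14]. Speed limits (rad/s): [2.57, 2.57, 3.14, 3.14, 3.14, 3.14].

### API

Orientations are given as a rotation vector (axis times angle).
In Python, from station import robot, cams, ticket gives the robot as it stands.
- The arm moves only by the tool send_rows, never from a script. Its argument "deltas" is text: rows parted by semicolons, each of 5 numbers parted by spaces: the shift along the tool's x, y, z in cm, then the turn about the tool's z in rad, then the opening, from -1 (shut) to 1 (fully open). A call has 1 to 20 rows; each row is the pose to reach, as a shift and turn from the pose commanded when the call began, along the tool's axes at that moment; what a row does not reach only later rows make up. A row lasts 1/10 s, in which the tool goes at most 50 mm and 8.59 degrees, less where a joint would pass 70% of its speed; a pose out of reach is approached as far as the arm can. A call with a gripper value outside its range is refused whole. The fingers move at their own pace and stop on an object; the grip force is fixed at half the most. Time passes only in rows, so rows that repeat a pose let the fingers close. It gives the time, the measured TCP pose, the force, the opening and the grip force at its end, in the units of the state.
- robot.observe(): the state, without advancing time (a new reading comes with each control period).
- cams.capture(name): name is "scene" or "top" or "wrist"; returns a dict with "pixels" (480x640x3 uint8, red, green, blue), "intrinsics" (3x3 intrinsics, pixels), "world_from_camera" (4x4, takes a point from camera to world coordinates); the wrist camera has in their place "hand_eye" (4x4, takes a point from camera to tool coordinates, whose origin is the TCP and whose axes are the flange's). Camera axes: x right, y up, looking along -z (the intrinsics and any distortion apply to the point x, -y, -z); pixel columns grow to the right and rows downward; lengths in m; the calibration is good to about 2 mm. A picture is of the moment at which its call begins: read the wrist's pose just before it. There is no depth.
- ticket.sign_off(): hands the job in; it is judged then, once.
The state is a dict: "time_s": time; "joint_positions": joint angles; "qd": joint speeds; "joint_torque": joint torques, N m; "position": TCP position; "tool_rot": TCP orientation; "contact_force": force on the tool from outside, world axes, zero at the start; "torque": the same for the moment, N m; "gripper_width": opening from 0.0 (shut) to 1.0 (fully open); "grasp_force": force on a finger pad.
Only numpy, scipy, OpenCV 4.12 (cv2) and the standard library are available. Lean on these libraries where they do the work, as an engineer would, in place of code of your own. Each camera call takes 0.05 s, during which the arm holds its last target. There are 200 camera calls.

### The job

Crank the vise shut so that its jaw slides onto the green housing and holds it firmly. Then take the yellow-handled rubbing block off its black mat, lay it lengthways on top of the housing at the orange end and rub along to the green end in one steady stroke, pressing lightly but without losing contact. Set the rubbing block gently back down, sole down, in the middle of its mat, leave the housing clamped, and do not disturb the other things on the bench.

Things in the scene. Friction and masses are not known exactly. Their poses are not given: they have to be found in the camera images.
- vise: Blue drill vise fixed on a wooden riser 220 x 130 x 40 mm. Origin: centre of the riser's underside. x: the screw axis, from the crank end (robot side) to the fixed jaw; y: along the jaws; z up. Bed top at z = 60 mm; jaws 100 mm wide, tops at z = 100; fixed jaw's steel face at x = 54. Screw axis at z = 78. Screw block at x = -89 to -65, 96 high.
- vise_jaw: The moving jaw, blue with a steel face. Origin: on the bed, middle of the gripping face (the face towards the fixed jaw). Its x axis points to the fixed jaw. Fully open the face is 60 mm from the fixed jaw; it advances 12 mm per crank turn.
- crank (a joint): Crank angle, 0 to 20 rad. 0: jaw fully open, crank arm straight up. Grows as the vise closes: clockwise seen from the crank end, a positive turn about the vise's x axis (from straight up the handle goes first to the vise's -y). Stiff (about 3 N at the handle), stays where it is left, may be taken round and round.
- crank_grip (a point): Middle of the crank's black handle: a freely spinning sleeve, 18 mm diameter, 46 long, parallel to the vise's x axis, on the robot's side of the crank arm (x = -151 to -105 mm in the vise frame; this point at -128). It circles the screw axis at 35 mm radius, so its height goes from 43 to 113 mm. The crank arm, 8 mm thick, begins 23 mm beyond this point.
- housing: Workpiece: green moulded block 38 (x) x 110 (y) x 55 (z) mm, with an orange cap over the last 24 mm at its +y end. Origin: centre of its underside. It lies loose on the vise bed between the jaws, length along the jaws; its top, at 115 mm above the bench, stands 15 mm above the jaws. Mass about 0.2 kg.
- rubber_block: Rubbing block: cork plate 60 (x) x 46 (y) mm, 14 to 20 mm high, over a black sole of the same outline that is sprung like foam: it gives up to 6 mm (about 2.5 N at first touch, 9 N fully pressed in). Yellow upright rib 50 (x) x 22 (y) mm on top, from 20 to 54 mm height, to hold it by. Origin: centre of the unpressed sole's underside; x along its length. 0.14 kg. Over 40 N marks the housing.
- mat: Black rubber mat 180 x 130 x 3 mm fixed on the bench, left or right of the vise; the rubbing block lies on it. Origin: centre of its underside.
- parts_tray: Grey open tray 170 x 120 x 30 mm with green clips in it, on the other side of the vise; fixed. Origin: centre of its underside. Not needed.
- spare_a: Another housing like the workpiece, lying on the bench beside the vise, well back. To be left alone.
- spare_b: Another housing like the workpiece, lying on the bench beside the vise, well back. To be left alone.
- tape_dispenser: Black tape dispenser, 170 x 65 x 87 mm. To be left alone.
- mug: White mug, 80 mm wide, 90 mm high. To be left alone.
- screwdriver: Screwdriver lying on the bench behind the vise. To be left alone.
- tape_roll: Cardboard tape roll lying flat, 90 mm wide, 24 mm high. To be left alone.
Mind the look-alikes: they are no part of the job. Leave any brown or white look-alike of the housing alone. Of the things that look like the mat, the larger one is meant.

How it is judged:
By the outcome, as a careful person would: the job done as asked, in the order asked, and still so for the second after the job is handed in, with the robot touching nothing.
It also fails if it takes over 70 s, if anything falls off the work surface, if the arm or the gripper's body presses on something with over 40 N, if the wrist force passes 120 N, or if a joint passes its speed limit or range.

## Working session

There is one attempt and no reset: what is moved stays moved. The work goes in short steps, Python scripts to look and compute and a tool call to move; the robot and the scene stay as the last step left them, time stands still between calls to the robot, and variables do not carry over. Pictures are saved under pics/ and viewed, at most 10 in all, crops included, and the job is handed in when it is done.

Besides the shell and the picture viewer there is one more tool, called in YAML: its name, and indented under it one key for each argument. send_rows: Moves the arm, as the interface text tells. Its arguments: {"type":"object","properties":{"deltas":{"type":"string"}},"required":["deltas"]}

```bash
ls; mkdir -p pics
python3 - <<'E'
from station import robot,cams
import cv2,numpy as np
s=robot.observe()
print(s)
for n in("scene","top"):
    c=cams.capture(n); cv2.imwrite(f"pics/{n}0.png",c["pixels"][:,:,::-1]); np.savez(f"pics/{n}0.npz",**c)
    print(n,c["intrinsics"],c["world_from_camera"],[k for k in c])
E
```

```text
pics
{'time_s': 0.0, 'joint_positions': array([-1.24297514e+00,  5.33794017e-02,  1.61432201e+00, -1.48449793e-06,
        1.47602696e+00, -1.19017607e-01]), 'qd': array([-0.00059923,  0.00043617, -0.00113159, -0.00040881,  0.00205142,
        0.00206377]), 'joint_torque': array([-7.57034340e-04, -3.93681800e+01, -3.70180464e+01, -1.99612364e-04,
        6.94152943e-03,  9.63327125e-06]), 'position': array([ 0.26985467, -0.56302784,  0.23003233]), 'tool_rot': array([-3.06143883e+00, -6.95597614e-01,  3.51679037e-04]), 'contact_force': array([0.13950816, 0.21046042, 0.33841156]), 'torque': array([ 0.03932217, -0.01541845,  0.01847373]), 'grasp_force': 0.0, 'gripper_width': 1.0025807421755928}
scene [[453.36670389   0.         322.70875906]
 [  0.         453.36670389 244.46248719]
 [  0.           0.           1.        ]] [[-0.10917158 -0.65374109  0.74880181  1.33522887]
 [ 0.99385948 -0.08544729  0.07030005  0.14402588]
 [ 0.01802505  0.75187855  0.65905519  0.82070843]
 [ 0.          0.          0.          1.        ]] ['pixels', 'intrinsics', 'world_from_camera']
top [[588.6095627    0.         324.68922126]
 [  0.         588.6095627  239.60134855]
 [  0.           0.           1.        ]] [[-4.45628162e-04  9.96574071e-01 -8.27038287e-02  3.95486330e-01]
 [-9.99844113e-01 -1.90382317e-03 -1.75535055e-02  6.12460052e-02]
 [-1.76508219e-02  8.26831139e-02  9.96419566e-01  1.43321899e+00]
 [ 0.00000000e+00  0.00000000e+00  0.00000000e+00  1.00000000e+00]] ['pixels', 'intrinsics', 'world_from_camera']
```

View pics/scene0.png

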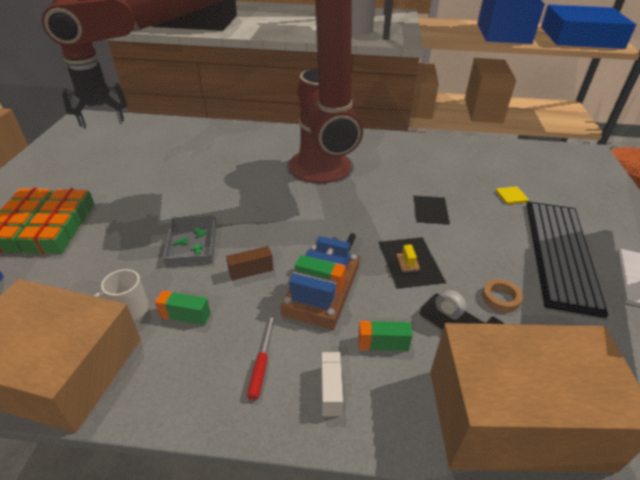

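View pics/top0.png

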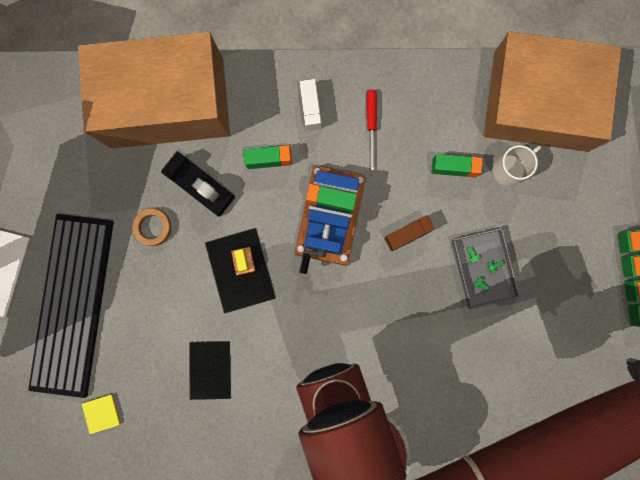

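The scene view shows the vise at about (322,280), with the block on its mat at (410,260). The smaller black mat at (431,209) is a decoy. In the top view the vise is at (331,215), the crank handle at (305,263), the big mat at (240,270) and the yellow rib at (243,261).

```bash
cat > h.py <<'E'
import numpy as np,cv2
from scipy.spatial.transform import Rotation as R
from station import robot,cams
def cam(c,pose=None):
    T=np.array(c["world_from_camera"]) if "world_from_camera" in c else pose@np.array(c["hand_eye"])
    return np.array(c["intrinsics"]),T
def pose():
    s=robot.observe(); T=np.eye(4); T[:3,:3]=R.from_rotvec(s["tool_rot"]).as_matrix(); T[:3,3]=s["position"]; return T
def ray(KT,uv):
    K,T=KT; p=np.linalg.inv(K)@[uv[0],uv[1],1]; d=T[:3,:3]@[p[0],-p[1],-p[2]]; return T[:3,3],d/np.linalg.norm(d)
def plane(KT,uv,z):
    o,d=ray(KT,uv); return o+d*(z-o[2])/d[2]
def tri(a,uva,b,uvb):
    o1,d1=ray(a,uva);o2,d2=ray(b,uvb)
    t=np.linalg.lstsq(np.c_[d1,-d2],o2-o1,rcond=None)[0]
    p,q=o1+t[0]*d1,o2+t[1]*d2
    return (p+q)/2,np.linalg.norm(p-q)
def proj(KT,P):
    K,T=KT; p=T[:3,:3].T@(np.asarray(P)-T[:3,3]); q=K@[p[0],-p[1],-p[2]]; return q[:2]/q[2]
def mask(px,lo,hi): # HSV
    m=cv2.inRange(cv2.cvtColor(px,cv2.COLOR_RGB2HSV),np.array(lo),np.array(hi))
    return cv2.morphologyEx(m,cv2.MORPH_OPEN,np.ones((2,2),np.uint8))
def blobs(m,amin=30,roi=None):
    if roi: z=np.zeros_like(m); z[roi[1]:roi[3],roi[0]:roi[2]]=m[roi[1]:roi[3],roi[0]:roi[2]]; m=z
    out=[]
    for c in cv2.findContours(m,cv2.RETR_EXTERNAL,cv2.CHAIN_APPROX_NONE)[0]:
        if cv2.contourArea(c)>=amin:
            r=cv2.minAreaRect(c); out.append((cv2.contourArea(c),r,c))
    return sorted(out,key=lambda b:-b[0])
GREEN=((45,100,40),(80,255,255));ORANGE=((5,170,150),(16,255,255));YEL=((20,130,120),(35,255,255));BLUE=((100,100,50),(125,255,255));BLACK=((0,0,0),(180,255,38))
E
cat > m1.py <<'E'
from h import *
np.set_printoptions(precision=4,suppress=True)
print(pose())
for n,roi in(("top",(195,160,375,320)),("scene",(280,200,450,340))):
    c=dict(np.load(f"pics/{n}0.npz")); KT=cam(c)
    for nm,col,z in(("green",GREEN,.115),("orange",ORANGE,.115),("yellow",YEL,.057),("blue",BLUE,.1),("black",BLACK,.003)):
        for a,r,ct in blobs(mask(c["pixels"],*col),15,roi)[:4]:
            P=[plane(KT,q,z)[:3] for q in cv2.boxPoints(r)]
            e=np.array([P[1]-P[0],P[2]-P[1]])[:,:2]
            print(n,nm,a,np.round(r[0],1),plane(KT,r[0],z)[:2],"len",np.linalg.norm(e,axis=1),"ang",np.degrees(np.arctan2(e[:,1],e[:,0])))
E
python3 m1.py
python3 - <<'E'
import cv2
a=cv2.imread('pics/top0.png')[150:285,195:375]
b=cv2.imread('pics/scene0.png')[220:340,270:450]
cv2.imwrite('pics/crop0.png',cv2.vconcat([cv2.resize(a,(400,300),interpolation=2),cv2.resize(b,(400,267),interpolation=2)]))
E
```

```text
[[ 0.9018  0.4321 -0.0006  0.2699]
 [ 0.4321 -0.9018  0.0018 -0.5631]
 [ 0.0002 -0.0019 -1.      0.2302]
 [ 0.      0.      0.      1.    ]]
top green 669.0 [337. 200.] [0.5946 0.0566] len [0.044  0.0844] ang [ -12.4044 -102.8508]
top green 260.5 [263.5 164.5] [0.6767 0.2237] len [0.0844 0.0208] ang [ -90.2487 -179.6814]
top orange 168.5 [313.2 194.5] [0.6073 0.1105] len [0.0433 0.0234] ang [ -12.3222 -102.8508]
top orange 83.0 [335.  258.9] [0.4615 0.0613] len [0.0163 0.0396] ang [ -11.3413 -101.4088]
top orange 24.5 [301. 241.] [0.5018 0.1377] len [0.009 0.018] ang [ -90.114  -179.8508]
top orange 17.0 [286. 161.] [0.6845 0.1724] len [0.0228 0.0046] ang [ -90.2487 -179.754 ]
top yellow 191.0 [241.7 260.8] [0.4601 0.2802] len [0.0242 0.051 ] ang [ -77.5364 -166.8781]
top blue 1389.0 [326.6 232.8] [0.5216 0.0803] len [0.0875 0.0922] ang [ -11.1541 -101.5384]
top blue 459.0 [337.5 180.8] [0.6413 0.0552] len [0.0277 0.0985] ang [ -11.148  -101.6713]
top black 3632.0 [240.9 271.1] [0.4376 0.2905] len [0.1283 0.176 ] ang [ -74.0918 -163.619 ]
top black 666.5 [207.6 191.3] [0.6342 0.3749]
[... 163 characters left out ...]
330.5] [0.7686 0.2314] len [0.0776 0.0419] ang [97.1066 -2.1769]
scene green 534.0 [314.9 267.2] [0.6123 0.06  ] len [0.0529 0.0853] ang [178.8752  77.2237]
scene orange 136.5 [366. 329.] [0.7713 0.1799] len [0.0199 0.0343] ang [97.1066  1.6824]
scene orange 117.0 [339. 272.] [0.6206 0.1146] len [0.0269 0.0377] ang [97.3396  4.1495]
scene yellow 175.5 [411.3 256. ] [0.4824 0.2867] len [0.0299 0.0826] ang [108.4456   2.4908]
scene blue 995.0 [311.6 291.8] [0.6732 0.0602] len [0.0747 0.1026] ang [179.0386  78.0332]
scene blue 688.0 [330.1 250. ] [0.5339 0.0868] len [0.0794 0.1044] ang [178.8304  77.7203]
scene black 51.5 [436.4 319.6] [0.6343 0.3467] len [0.0248 0.0404] ang [172.4663  90.3382]
```

View pics/crop0.png

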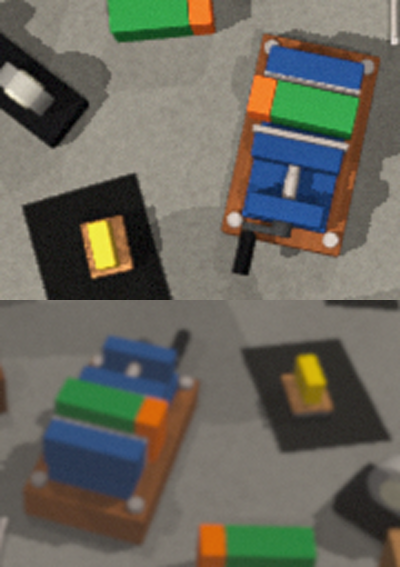

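The crop shows the handle at the vise's +y side with the arm roughly level, so the crank is at about 4.7 rad. Next I'll move above it for wrist views.

send_rows:
  deltas: "44 -58 -6 0.64 1; 44 -58 -6 0.64 1; 44 -58 -6 0.64 1; 44 -58 -6 0.64 1; 44 -58 -6 0.64 1; 44 -58 -6 0.64 1; 44 -58 -6 0.64 1; 44 -58 -6 0.64 1; 44 -58 -6 0.64 1; 44 -58 -6 0.64 1; 44 -58 -6 0.64 1; 44 -58 -6 0.64 1; 44 -58 -6 0.64 1; 44 -58 -6 0.64 1; 44 -58 -6 0.64 1; 44 -58 -6 0.64 1; 44 -58 -6 0.64 1; 44 -58 -6 0.64 1; 44 -58 -6 0.64 1; 44 -58 -6 0.64 1"

```text
time_s: 2.1
position: [0.4162, 0.1486, 0.2912]
tool_rot: [3.127, -0.306, 0.0]
contact_force: [0.4, -0.1, 0.2]
gripper_width: 1.001
grasp_force: 0.0
```

Run:
```python
from h import *
np.set_printoptions(precision=4,suppress=True)
T=pose();c=cams.capture("wrist");np.savez("pics/w1.npz",T=T,**c);cv2.imwrite("pics/w1.png",c["pixels"][:,:,::-1])
print(T,c["hand_eye"],c["intrinsics"],robot.observe()["joint_positions"])
```

```text
[[ 0.981  -0.1939  0.0001  0.4162]
 [-0.1939 -0.981  -0.0001  0.1486]
 [ 0.0001  0.     -1.      0.2912]
 [ 0.      0.      0.      1.    ]] [[-0.0008  0.9596  0.2815  0.0713]
 [ 1.      0.0009 -0.0004 -0.0008]
 [-0.0006  0.2815 -0.9596 -0.1424]
 [ 0.      0.      0.      1.    ]] [[413.8351   0.     320.6203]
 [  0.     413.8351 239.406 ]
 [  0.       0.       1.    ]] [ 0.1745 -0.4339  1.9368 -0.0001  1.6385  1.9402]
```

View pics/w1.png

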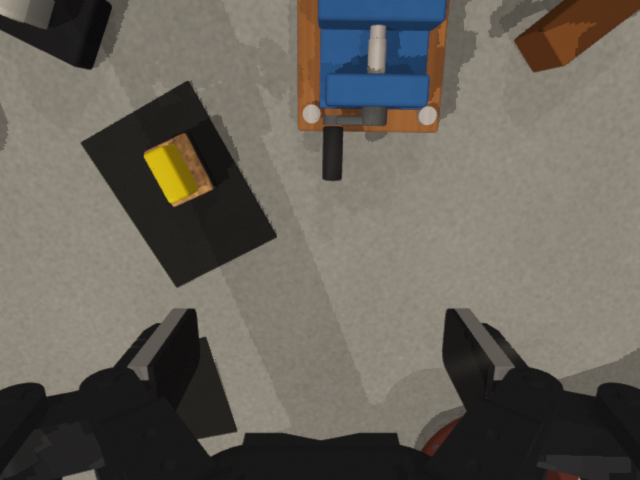

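The wrist view shows the handle at (333,153), the screw at (374,115) and the mat with the block at (178,170). A second view gives the parallax.

send_rows:
  deltas: "8 -4 0 0 1; 8 -4 0 0 1; 8 -4 0 0 1; 8 -4 0 0 1; 8 -4 0 0 1"

```text
time_s: 2.65
position: [0.502, 0.173, 0.2916]
tool_rot: [-3.127, 0.304, -0.0]
contact_force: [-1.0, 0.5, 0.3]
gripper_width: 0.998
grasp_force: 0.0
```

```bash
python3 - <<'E'
from h import *
np.set_printoptions(precision=4,suppress=True)
T=pose();c=cams.capture("wrist");np.savez("pics/w2.npz",T=T,**c);cv2.imwrite("pics/w2.png",c["pixels"][:,:,::-1])
print(T)
E
cat > m2.py <<'E'
from h import *
np.set_printoptions(precision=4,suppress=True)
for n in ("w1","w2"):
    c=dict(np.load(f"pics/{n}.npz")); 
    for nm,col in(("green",GREEN),("orange",ORANGE),("yellow",YEL),("blue",BLUE),("black",BLACK)):
        for a,r,ct in blobs(mask(c["pixels"],*col),100,(0,0,640,330))[:4]:
            print(n,nm,a,np.round(r[0],1),"box",cv2.boxPoints(r).round().tolist())
E
python3 m2.py
```

```text
[[ 0.9813 -0.1925  0.0001  0.502 ]
 [-0.1925 -0.9813  0.      0.173 ]
 [ 0.0001 -0.     -1.      0.2916]
 [ 0.      0.      0.      1.    ]]
w1 orange 108.5 [307.9  93.8] box [[302.0, 105.0], [304.0, 82.0], [314.0, 83.0], [311.0, 106.0]]
w1 yellow 1336.0 [169.7 174.3] box [[143.0, 155.0], [172.0, 142.0], [196.0, 194.0], [167.0, 207.0]]
w1 blue 11983.5 [383.   54.5] box [[319.0, 0.0], [447.0, 0.0], [447.0, 109.0], [319.0, 109.0]]
w1 black 20232.5 [180.4 189.5] box [[83.0, 143.0], [189.0, 82.0], [278.0, 236.0], [172.0, 297.0]]
w1 black 4138.5 [53.4 21.1] box [[-8.0, 40.0], [15.0, -29.0], [114.0, 3.0], [92.0, 72.0]]
w1 black 467.5 [334. 154.] box [[325.0, 128.0], [343.0, 128.0], [343.0, 180.0], [325.0, 180.0]]
w1 black 270.5 [186.  319.5] box [[175.0, 310.0], [197.0, 310.0], [197.0, 329.0], [175.0, 329.0]]
w2 green 7504.5 [451.6  49.3] box [[385.0, 80.0], [387.0, 15.0], [518.0, 19.0], [516.0, 84.0]]
w2 green 298.0 [185.    5.5] box [[161.0, 0.0], [209.0, 0.0], [209.0, 11.0], [161.0, 11.0]]
w2 orange 2278.5 [374.7  46.5] box [[354.0, 78.0], [357.0, 13.0], [396.0, 15.0], [392.0, 80.0]]
w2 yellow 1560.5 [221.1 253.9] box [[194.0, 237.0], [223.0, 222.0], [248.0, 271.0], [220.0, 286.0]]
w2 blue 11346.5 [427.9 153.1] box [[364.0, 206.0], [365.0, 98.0], [492.0, 100.0], [490.0, 208.0]]
w2 blue 853.5 [439.   4.] box [[369.0, 0.0], [509.0, 0.0], [509.0, 8.0], [369.0, 8.0]]
w2 blue 697.0 [421.5  84.9] box [[369.0, 88.0], [369.0, 80.0], [474.0, 82.0], [474.0, 90.0]]
w2 black 11725.0 [70.3 86.4] box [[-31.0, 75.0], [1.0, 12.0], [172.0, 97.0], [140.0, 161.0]]
w2 black 8749.5 [225.4 260.1] box [[137.0, 218.0], [235.0, 163.0], [314.0, 302.0], [216.0, 358.0]]
w2 black 666.0 [159.1 221.8] box [[133.0, 225.0], [165.0, 196.0], [186.0, 219.0], [154.0, 248.0]]
w2 black 363.0 [376.6 240. ] box [[367.0, 261.0], [369.0, 218.0], [386.0, 219.0], [384.0, 262.0]]
```

View pics/w2.png

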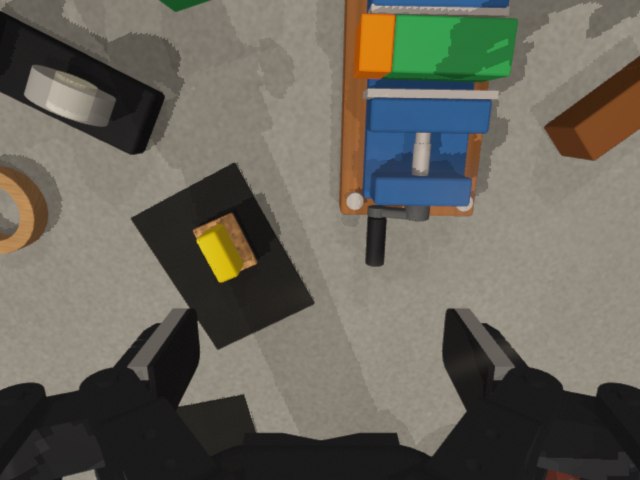

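w2 shows the housing (orange at 375,46 and green at 455,48), the jaw face at y≈95, the handle at (376,240) and the rib at (221,254). Now I'll triangulate these.

```bash
cat > m3.py <<'E'
from h import *
np.set_printoptions(precision=4,suppress=True)
W=[dict(np.load(f"pics/{n}.npz")) for n in("w1","w2")]; A,B=[cam(c,c["T"]) for c in W]; t=dict(np.load("pics/top0.npz"));Tp=cam(t)
def show(n,a,b): print(n,*tri(A,a,B,b))
show("handle",(333.5,154),(376,240)); show("handle near",(333,180),(375,265))
print("handle w1/top",*tri(A,(333.5,154),Tp,(305.8,264.1)),"w2/top",*tri(B,(376,240),Tp,(305.8,264.1)))
show("rib",(169.7,174.3),(221.1,253.9))
print("rib w2/top",*tri(B,(221.1,253.9),Tp,(241.7,260.8)))
show("bolt+",(311,114),(355,201));show("bolt-",(428,115),(465,202))
for n,a,b in(("m1",(82,143),(132,217)),("m2",(189,82),(237,163)),("m3",(276,236),(314,302)),("m4",(178,286),(218,349))):
    show(n,a,b); print("   z3:",plane(A,a,.003),plane(B,b,.003))
print("housing w2/top: centre green",*tri(B,(451.6,47),Tp,(337,200)))
for q in((357,13),(396,15),(392,80),(354,78),(518,19),(516,80)): print("hz.115",plane(B,q,.115))
print("jaw+:",plane(B,(366,90),.1),plane(B,(498,94),.1),"jaw mid top",plane(B,(431,92),.1))
r=blobs(mask(W[1]["pixels"],*YEL))[0]; 
for k,c in zip((A,B),W):
    r=blobs(mask(c["pixels"],*YEL),100,(0,0,640,330))[0][1]; P=[plane(k,q,.057) for q in cv2.boxPoints(r)]; print("rib z57",np.array(P)[:,:2])
E
python3 m3.py
```

```text
handle [0.4541 0.1301 0.0611] 2.857602810489155e-05
handle near [0.4326 0.1352 0.0686] 0.000658099168800109
handle w1/top [0.4528 0.1301 0.0468] 0.0003414280892187468 w2/top [0.4523 0.1298 0.0557] 7.036972661836607e-05
rib [0.4646 0.2819 0.0468] 0.0019828651774967242
rib w2/top [0.4615 0.2842 0.0348] 0.0010421047049594982
bolt+ [0.4914 0.1428 0.0465] 0.0006311098521693347
bolt- [0.4701 0.0401 0.0458] 0.0004343702380271431
m1 [ 0.5101  0.3819 -0.0056] 0.0008047929675851625
   z3: [0.5095 0.3776 0.003 ] [0.5114 0.3772 0.003 ]
m2 [0.5447 0.2541 0.0018] 0.0018232695274342113
   z3: [0.5443 0.2547 0.003 ] [0.5451 0.253  0.003 ]
m3 [ 0.3744  0.2069 -0.0019] 0.0007771524028732024
   z3: [0.3755 0.2065 0.003 ] [0.3768 0.206  0.003 ]
m4 [0.3399 0.328  0.0031] 0.0013525356565859486
   z3: [0.3401 0.3274 0.003 ] [0.3395 0.3288 0.003 ]
housing w2/top: centre green [0.5998 0.056  0.1007] 0.005996864709102816
hz.115 [0.6356 0.1218 0.115 ]
hz.115 [0.6292 0.0955 0.115 ]
hz.115 [0.5879 0.1043 0.115 ]
hz.115 [0.5945 0.131  0.115 ]
hz.115 [0.6103 0.0126 0.115 ]
hz.115 [0.5706 0.0165 0.115 ]
jaw+: [0.5854 0.1222 0.1   ] [0.5631 0.0238 0.1   ] jaw mid top [0.5744 0.0738 0.1   ]
rib z57 [[0.4862 0.2973]
 [0.4922 0.2682]
 [0.443  0.2605]
 [0.4362 0.2906]]
rib z57 [[0.4889 0.2982]
 [0.4977 0.2683]
 [0.4461 0.2567]
 [0.4364 0.2875]]
```

```bash
cat >> m3.py <<'E'
print("----")
s=dict(np.load("pics/scene0.npz"));S=cam(s)
b=[x for x in blobs(mask(s["pixels"],(0,0,0),(180,255,60)),8,(335,225,362,255))]
for x in b: print(x[0],x[1],x[2].reshape(-1,2).min(0),x[2].reshape(-1,2).max(0))
u=np.array([.981,-.194,0]);v=np.array([.194,.981,0])
O=np.array([.5735,.0738,0])
for th in (3.9,4.3,4.7,5.1):
    h=O-.128*u-.035*np.sin(th)*v+[0,0,.078+.035*np.cos(th)]
    print(th,h,"scene near/mid",proj(S,h-.023*u),proj(S,h),"w1",proj(A,h),"w2",proj(B,h),"top",proj(Tp,h))
for q in((351.5,238),(354,235),(349,240)):
  print("scene mid",tri(A,(333.5,154),S,q))
print("near",tri(A,(333,180),S,(354.5,234.5)))
E
python3 m3.py | sed -n '/----/,$p'
```

```text
----
31.5 ((351.810302734375, 239.72412109375), (4.642383575439453, 10.39893913269043), 21.801406860351562) [350 235] [355 245]
3.9 [0.4526 0.1222 0.0526] scene near/mid [348.6291 238.4535] [346.3209 243.9425] w1 [342.0833 153.1289] w2 [383.2499 237.4156] top [309.0749 264.0369]
4.3 [0.4542 0.1301 0.064 ] scene near/mid [351.8505 235.7572] [349.5701 241.2512] w1 [333.6316 154.1907] w2 [376.4589 240.7882] top [305.4944 263.1728]
4.7 [0.4547 0.133  0.0776] scene near/mid [353.272  231.9529] [350.9931 237.4379] w1 [330.6632 155.5398] w2 [375.1677 245.0801] top [303.9527 262.6754]
5.1 [0.4542 0.1304 0.0912] scene near/mid [352.6229 227.6259] [350.3176 233.0886] w1 [334.248  156.9956] w2 [380.1463 249.7105] top [304.7504 262.6333]
scene mid (array([0.4554, 0.1324, 0.0765]), np.float64(0.004008250822290256))
scene mid (array([0.4565, 0.1353, 0.088 ]), np.float64(0.009522639914297852))
scene mid (array([0.4547, 0.1293, 0.0685]), np.float64(0.0018268964490016778))
near (array([0.4329, 0.138 , 0.07  ]), np.float64(0.006246814759833785))
```

send_rows:
  deltas: "-4.5 5.1 0 0 1; -4.5 5.1 2 0 1; -4.5 5.1 7 0 1; -4.5 5.1 12 0 1; -4.5 5.1 17 0 1; -4.5 5.1 21 0 1; -4.5 5.1 24 0 1; -4.5 5.1 24.9 0 1; -4.5 5.1 24.9 0 1; -4.5 5.1 24.9 0 1; -4.5 5.1 24.9 0 -0.2; -4.5 5.1 24.9 0 -0.4; -4.5 5.1 24.9 0 -1; -4.5 5.1 24.9 0 -1; -4.5 5.1 24.9 0 -1; -4.5 5.1 24.9 0 -1; -4.5 5.1 24.9 0 -1; -4.5 5.1 24.9 0 -1"

```text
time_s: 4.5
position: [0.4486, 0.1319, 0.0425]
tool_rot: [3.127, -0.303, 0.0]
contact_force: [-1.8, -1.9, 3.2]
gripper_width: 0.185
grasp_force: 58.4
```

Run:
```python
from h import *
np.set_printoptions(precision=4,suppress=True)
T=pose();c=cams.capture("wrist");s=cams.capture("scene");cv2.imwrite("pics/g1.png",np.hstack([cv2.resize(c["pixels"],(400,300)),cv2.resize(s["pixels"][200:350,260:460],(400,300))])[:,:,::-1])
print(T,robot.observe())
```

```text
[[ 0.9814 -0.1921  0.0001  0.4486]
 [-0.1921 -0.9814 -0.0003  0.1319]
 [ 0.0002  0.0003 -1.      0.0425]
 [ 0.      0.      0.      1.    ]] {'time_s': 4.6, 'joint_positions': array([ 0.1268, -0.1277,  2.1241, -0.0004,  1.1451,  1.891 ]), 'qd': array([-0.0004, -0.0006,  0.0013,  0.0008, -0.0005,  0.0006]), 'joint_torque': array([  0.971 , -25.1319, -31.0428,   0.4059,  -0.2722,  -0.1409]), 'position': array([0.4486, 0.1319, 0.0424]), 'tool_rot': array([ 3.1266, -0.3031,  0.0002]), 'contact_force': array([-1.8284, -2.4154,  3.0314]), 'torque': array([-0.3557,  0.0561, -0.1687]), 'grasp_force': 58.371115922927856, 'gripper_width': 0.19176996450590544}
```

View pics/g1.png

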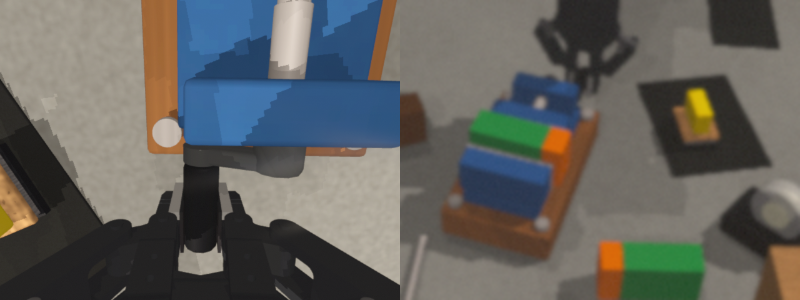

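The handle is squarely between the pads and clear of the crank arm. I'll work out the arc.

```bash
cat > arc.py <<'E'
import sys,numpy as np
a,b,n=map(float,sys.argv[1:4])
t=np.linspace(a,b,int(n)+1)[1:]
print("; ".join(f"0 {3.5*(np.sin(x)-np.sin(a)):.2f} {-3.5*(np.cos(x)-np.cos(a)):.2f} 0 -1" for x in t))
E
python3 arc.py 4.35 6.35 10; python3 arc.py 6.35 10.35 20
```

```text
0 -0.18 -0.67 0 -1; 0 -0.22 -1.37 0 -1; 0 -0.13 -2.06 0 -1; 0 0.10 -2.72 0 -1; 0 0.46 -3.32 0 -1; 0 0.93 -3.84 0 -1; 0 1.49 -4.25 0 -1; 0 2.13 -4.55 0 -1; 0 2.81 -4.71 0 -1; 0 3.51 -4.73 0 -1
0 0.69 0.12 0 -1; 0 1.34 0.37 0 -1; 0 1.93 0.74 0 -1; 0 2.43 1.23 0 -1; 0 2.83 1.80 0 -1; 0 3.11 2.44 0 -1; 0 3.25 3.13 0 -1; 0 3.25 3.83 0 -1; 0 3.11 4.51 0 -1; 0 2.84 5.16 0 -1; 0 2.45 5.74 0 -1; 0 1.95 6.23 0 -1; 0 1.37 6.61 0 -1; 0 0.72 6.86 0 -1; 0 0.03 6.98 0 -1; 0 -0.67 6.96 0 -1; 0 -1.35 6.81 0 -1; 0 -1.99 6.52 0 -1; 0 -2.56 6.11 0 -1; 0 -3.03 5.60 0 -1
```

send_rows:
  deltas: "0 -0.18 -0.67 0 -1; 0 -0.22 -1.37 0 -1; 0 -0.13 -2.06 0 -1; 0 0.10 -2.72 0 -1; 0 0.46 -3.32 0 -1; 0 0.93 -3.84 0 -1; 0 1.49 -4.25 0 -1; 0 2.13 -4.55 0 -1; 0 2.81 -4.71 0 -1; 0 3.51 -4.73 0 -1; 0 3.51 -4.73 0 -1"

```text
time_s: 5.7
position: [0.4412, 0.0971, 0.0895]
tool_rot: [3.127, -0.304, -0.002]
contact_force: [2.1, 0.2, -3.7]
gripper_width: 0.19
grasp_force: 58.9
```

send_rows:
  deltas: "0 0.69 0.12 0 -1; 0 1.34 0.37 0 -1; 0 1.93 0.74 0 -1; 0 2.43 1.23 0 -1; 0 2.83 1.80 0 -1; 0 3.11 2.44 0 -1; 0 3.25 3.13 0 -1; 0 3.25 3.83 0 -1; 0 3.11 4.51 0 -1; 0 2.84 5.16 0 -1; 0 2.45 5.74 0 -1; 0 1.95 6.23 0 -1; 0 1.37 6.61 0 -1; 0 0.72 6.86 0 -1; 0 0.03 6.98 0 -1; 0 -0.67 6.96 0 -1; 0 -1.35 6.81 0 -1; 0 -1.99 6.52 0 -1; 0 -2.56 6.11 0 -1; 0 -3.03 5.60 0 -1"

```text
time_s: 7.7
position: [0.4478, 0.1275, 0.0339]
tool_rot: [3.126, -0.302, 0.001]
contact_force: [-3.1, -5.8, -0.1]
gripper_width: 0.193
grasp_force: 59.6
```

```bash
python3 arc.py 10.35 11.95 8;python3 arc.py 11.15 11.95 4
python3 - <<'E'
from h import *
c=cams.capture("wrist");s=cams.capture("top");cv2.imwrite("pics/g2.png",np.hstack([cv2.resize(c["pixels"],(400,300)),cv2.resize(s["pixels"][150:285,255:435],(400,300))])[:,:,::-1])
E
```

```text
0 -0.36 -0.60 0 -1; 0 -0.60 -1.25 0 -1; 0 -0.70 -1.95 0 -1; 0 -0.66 -2.64 0 -1; 0 -0.49 -3.32 0 -1; 0 -0.18 -3.95 0 -1; 0 0.25 -4.50 0 -1; 0 0.77 -4.96 0 -1
0 0.18 -0.68 0 -1; 0 0.48 -1.30 0 -1; 0 0.91 -1.86 0 -1; 0 1.44 -2.32 0 -1
```

View pics/g2.png

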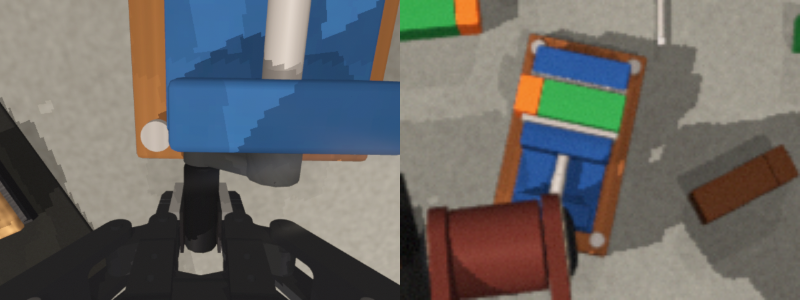

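The grip holds and the jaw is nearly on the housing. I'll close the remaining turn with force checks.

send_rows:
  deltas: "0 -0.36 -0.60 0 -1; 0 -0.60 -1.25 0 -1; 0 -0.70 -1.95 0 -1; 0 -0.66 -2.64 0 -1; 0 -0.66 -2.64 0 -1"

```text
time_s: 8.3
position: [0.449, 0.1335, 0.0609]
tool_rot: [3.126, -0.303, 0.001]
contact_force: [-2.7, -6.7, 0.3]
gripper_width: 0.195
grasp_force: 59.6
```

send_rows:
  deltas: "0 0.07 -0.35 0 -1; 0 0.18 -0.68 0 -1; 0 0.18 -0.68 0 -1"

```text
time_s: 8.6
position: [0.4486, 0.1317, 0.0672]
tool_rot: [3.126, -0.303, 0.001]
contact_force: [-0.9, -5.6, -2.8]
gripper_width: 0.191
grasp_force: 59.4
```

```bash
python3 arc.py 11.35 12.35 10
```

```text
0 0.14 -0.32 0 -1; 0 0.31 -0.63 0 -1; 0 0.51 -0.92 0 -1; 0 0.73 -1.18 0 -1; 0 0.98 -1.42 0 -1; 0 1.26 -1.64 0 -1; 0 1.55 -1.83 0 -1; 0 1.87 -1.99 0 -1; 0 2.19 -2.11 0 -1; 0 2.53 -2.20 0 -1
```

send_rows:
  deltas: "0 0.13 -0.33 0 -1; 0 0.28 -0.64 0 -1; 0 0.28 -0.64 0 -1"

```text
time_s: 8.9
position: [0.448, 0.1288, 0.0732]
tool_rot: [3.126, -0.303, 0.001]
contact_force: [0.5, -6.9, -4.5]
gripper_width: 0.194
grasp_force: 59.2
```

send_rows:
  deltas: "0 0.21 -0.28 0 -1; 0 0.43 -0.54 0 -1; 0 0.43 -0.54 0 -1"

```text
time_s: 9.2
position: [0.4472, 0.1256, 0.0777]
tool_rot: [-3.125, 0.303, -0.002]
contact_force: [5.9, -0.7, -13.0]
gripper_width: 0.187
grasp_force: 59.0
```

send_rows:
  deltas: "0 0.13 -0.12 0 -1; 0 0.26 -0.24 0 -1; 0 0.26 -0.24 0 -1"

```text
time_s: 9.5
position: [0.4469, 0.124, 0.0795]
tool_rot: [-3.122, 0.303, -0.003]
contact_force: [9.3, 4.0, -18.2]
gripper_width: 0.192
grasp_force: 58.9
```

send_rows:
  deltas: "0 0.15 -0.12 0 -1; 0 0.3 -0.24 0 -1; 0 0.3 -0.24 0 -1; 0 0.3 -0.24 0 -1"

```text
time_s: 9.9
position: [0.4464, 0.122, 0.0814]
tool_rot: [-3.12, 0.303, -0.004]
contact_force: [11.3, 7.7, -21.5]
gripper_width: 0.189
grasp_force: 58.9
```

The jaw is loaded firmly at about 24 N tangential on the handle. I'll release and go above the rubbing block.

send_rows:
  deltas: "0 0 0 0 -0.3; 0 0 0 0 0.3; 0 0 0 0 1; 0 0 0 0 1; 0 0 0 0 1; 0 0 -3 0 1; 0 0 -8 0 1; 0 0 -13 0 1; -1.6 -3 -17 -0.1 1; -1.6 -8 -17 -0.25 1; -1.6 -12 -17 -0.38 1; -1.6 -15.9 -17 -0.38 1; -1.6 -15.9 -17 -0.38 1; -1.6 -15.9 -17 -0.38 1; -1.6 -15.9 -17 -0.38 1"

```text
time_s: 11.4
position: [0.4608, 0.278, 0.2533]
tool_rot: [3.128, 0.292, -0.0]
contact_force: [-0.7, -0.1, -0.5]
gripper_width: 0.997
grasp_force: 0.0
```

```bash
cat > m4.py <<'E'
from h import *
np.set_printoptions(precision=4,suppress=True)
T=pose();c=cams.capture("wrist");t=cams.capture("top");np.savez("pics/w4.npz",T=T,**c);np.savez("pics/top4.npz",**t)
cv2.imwrite("pics/w4.png",np.hstack([cv2.resize(c["pixels"],(533,400)),cv2.resize(t["pixels"][150:285,290:380],(267,400))])[:,:,::-1]);print(T)
for col in(YEL,GREEN,ORANGE,((8,60,90),(18,200,255))):
    for a,r,ct in blobs(mask(c["pixels"],*col),300)[:3]: print(a,r[0],cv2.boxPoints(r).round().tolist())
E
python3 m4.py
```

```text
[[ 0.9827  0.185  -0.0003  0.4608]
 [ 0.185  -0.9827 -0.0003  0.278 ]
 [-0.0003  0.0003 -1.      0.2533]
 [ 0.      0.      0.      1.    ]]
1563.0 (317.0777893066406, 199.14476013183594) [[303.0, 168.0], [330.0, 168.0], [332.0, 230.0], [304.0, 231.0]]
2837.0 (596.0, 35.0) [[558.0, 0.0], [634.0, 0.0], [634.0, 70.0], [558.0, 70.0]]
10112.5 (73.5, 53.0) [[13.0, 0.0], [134.0, 0.0], [134.0, 106.0], [13.0, 106.0]]
9547.0 (545.4000244140625, 112.19999694824219) [[447.0, 201.0], [557.0, -20.0], [644.0, 23.0], [533.0, 244.0]]
1541.0 (317.2164306640625, 194.00765991210938) [[291.0, 162.0], [342.0, 161.0], [344.0, 226.0], [292.0, 227.0]]
```

View pics/w4.png

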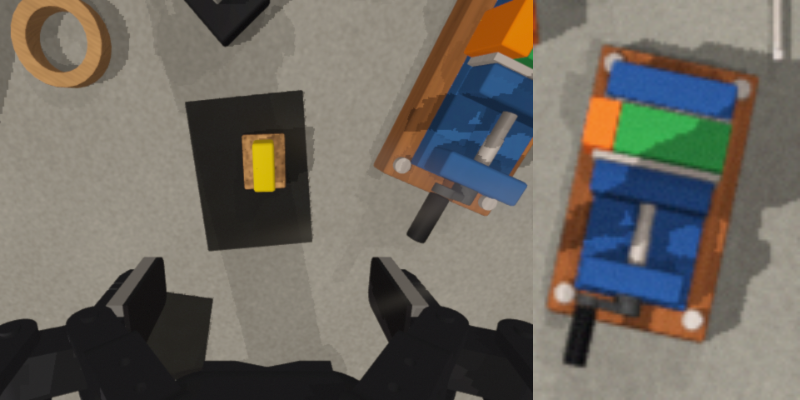

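```bash
cat > m5.py <<'E'
from h import *
np.set_printoptions(precision=4,suppress=True)
w=dict(np.load("pics/w4.npz"));A=cam(w,w["T"]);t=dict(np.load("pics/top0.npz"));Tp=cam(t);s=dict(np.load("pics/scene0.npz"));S=cam(s)
P=plane(A,(317,199),.057);print("rib",P,"top",tri(A,(317,199),Tp,(241.7,260.8)))
print("scene pred of rib top", proj(S,P), "cork z20", plane(A,(317.2,194),.023), "ends",plane(A,(317,168),.057),plane(A,(317.5,230.5),.057))
w2=dict(np.load("pics/w2.npz"));B=cam(w2,w2["T"]);w1=dict(np.load("pics/w1.npz"));C=cam(w1,w1["T"])
print("pred w1/w2",proj(C,P),proj(B,P),"tri corner near-left", tri(A,(304,231),B,(220,286)), tri(A,(304,231),C,(167,207)))
# mat corners in w4 (view scaled .8333)
f=640/533
M=[plane(A,(f*x,f*y),.003) for x,y in((186,102),(302,91),(312,241),(209,250))];print(np.array(M)[:,:2],np.mean(M,0)[:2])
# housing now
t4=dict(np.load("pics/top4.npz"));T4=cam(t4)
for nm,col in(("green",GREEN),("orange",ORANGE),("blue",BLUE)):
    for a,r,ct in blobs(mask(t4["pixels"],*col),100,(295,160,375,250))[:2]:
        Q=np.array([plane(T4,q,.115 if nm!="blue" else .1)[:2] for q in cv2.boxPoints(r)]);e=np.diff(Q[:3],axis=0)
        print(nm,a,np.round(r[0],1),Q.mean(0),np.linalg.norm(e,axis=1),np.degrees(np.arctan2(e[:,1],e[:,0])))
E
python3 m5.py
```

```text
rib [0.467 0.283 0.057] top (array([0.4619, 0.2831, 0.0336]), np.float64(0.0020054349347717305))
scene pred of rib top [409.5596 251.7829] cork z20 [0.4651 0.2827 0.023 ] ends [0.492  0.2876 0.057 ] [0.4404 0.2776 0.057 ]
pred w1/w2 [164.9011 172.8751] [216.0859 255.6931] tri corner near-left (array([0.436 , 0.2885, 0.0543]), np.float64(0.002206238982130805)) (array([0.4376, 0.2891, 0.0593]), np.float64(0.0019274748924452629))
[[0.5106 0.3784]
 [0.5453 0.2558]
 [0.3753 0.2063]
 [0.34   0.3293]] [0.4428 0.2925]
green 583.5 [337.5 197.1] [0.6014 0.0554] [0.0388 0.0843] [ -11.7684 -102.2109]
orange 158.0 [313.5 193.2] [0.6104 0.1098] [0.0448 0.0234] [ -12.3222 -102.8568]
blue 1531.0 [327.2 229.8] [0.5286 0.079 ] [0.1005 0.0923] [ -11.154  -101.5579]
blue 465.0 [337.5 180.9] [0.641  0.0553] [0.0282 0.0985] [ -11.6023 -102.1347]
```

The block yaw is 12.5° and the rib top measures ≈0.057 at (0.466, 0.283), which matches the given size. Time to grasp it.

send_rows:
  deltas: "0.6 -0.4 3 -0.03 1; 0.6 -0.4 8 -0.03 1; 0.6 -0.4 13 -0.03 1; 0.6 -0.4 17 -0.03 1; 0.6 -0.4 20 -0.03 1; 0.6 -0.4 21.8 -0.03 1; 0.6 -0.4 22.6 -0.03 1; 0.6 -0.4 22.6 -0.03 1; 0.6 -0.4 22.6 -0.03 0; 0.6 -0.4 22.6 -0.03 -0.3; 0.6 -0.4 22.6 -0.03 -0.45; 0.6 -0.4 22.6 -0.03 -1; 0.6 -0.4 22.6 -0.03 -1; 0.6 -0.4 22.6 -0.03 -1; 0.6 -0.4 22.6 -0.03 -1; 0.6 -0.4 22.6 -0.03 -1"

```text
time_s: 13.1
position: [0.4665, 0.2839, 0.0278]
tool_rot: [-3.123, -0.34, -0.002]
contact_force: [0.7, -0.2, 1.5]
gripper_width: 0.24
grasp_force: 62.9
```

send_rows:
  deltas: "0 0 -1 0 -1; 0 0 -4 0 -1; 0 0 -9 0 -1; 0 0 -14 0 -1; 0 0 -19 0 -1; 0 0 -22 -0.1 -1; 0.6 4 -22 -0.25 -1; 1.2 8 -22 -0.4 -1; 1.8 12 -22 -0.55 -1; 2.5 16 -22 -0.7 -1; 3.1 20 -22 -0.85 -1; 3.8 24.5 -22 -1 -1; 4.5 29 -22 -1.16 -1; 5 32 -22 -1.16 -1; 5.1 33.2 -22 -1.16 -1; 5.1 33.2 -22 -1.16 -1; 5.1 33.2 -22 -1.16 -1; 5.1 33.2 -22 -1.16 -1; 5.1 33.2 -22 -1.16 -1"

```text
time_s: 15.0
position: [0.5869, -0.0281, 0.2475]
tool_rot: [-2.424, -1.998, -0.0]
contact_force: [-0.9, 0.7, -1.7]
gripper_width: 0.245
grasp_force: 62.6
```

```bash
cat > m6.py <<'E'
from h import *
import sys
np.set_printoptions(precision=4,suppress=True)
n=sys.argv[1]
T=pose();c=cams.capture("wrist");np.savez(f"pics/{n}.npz",T=T,**c);cv2.imwrite(f"pics/{n}.png",c["pixels"][:,:,::-1]);print(T,robot.observe()["contact_force"],robot.observe()["gripper_width"])
for nm,col in(("green",GREEN),("orange",ORANGE)):
    for a,r,ct in blobs(mask(c["pixels"],*col),500)[:3]: print(nm,a,r[0],cv2.boxPoints(r).round(1).tolist())
E
python3 m6.py w6
```

```text
[[ 0.1911  0.9816 -0.      0.5869]
 [ 0.9816 -0.1911  0.0003 -0.0281]
 [ 0.0003 -0.0001 -1.      0.2475]
 [ 0.      0.      0.      1.    ]] [ 0.4956 -0.812  -1.844 ] 0.24648681271303796
green 8289.0 (327.0391845703125, 90.66041564941406) [[295.0, 161.89999389648438], [298.0, 18.100000381469727], [359.1000061035156, 19.399999618530273], [356.0, 163.1999969482422]]
green 1739.5 (465.38043212890625, 340.2810974121094) [[437.3999938964844, 317.6000061035156], [492.3999938964844, 316.5], [493.29998779296875, 363.0], [438.29998779296875, 364.0]]
orange 987.5 (328.5, 8.5) [[298.0, 0.0], [359.0, 0.0], [359.0, 17.0], [298.0, 17.0]]
```

View pics/w6.png

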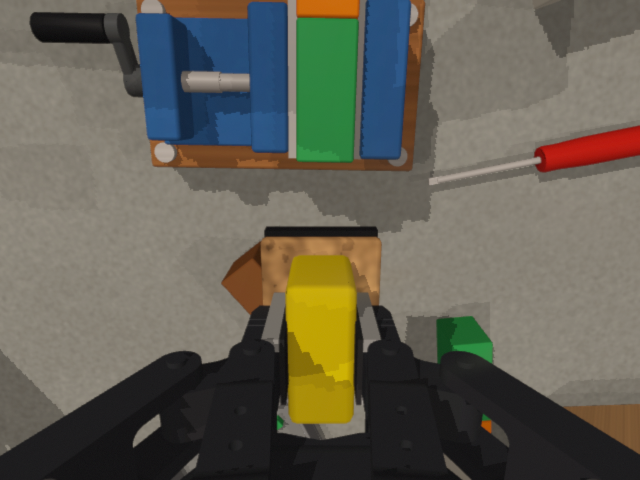

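The housing is clamped between both steel faces (green at x 297–359), and the block is held level with its sole free.

Run:
```python
from h import *
np.set_printoptions(precision=4,suppress=True)
w=dict(np.load("pics/w6.npz"));A=cam(w,w["T"]);T=w["T"]
a=plane(A,(328.5,18),.115);b=plane(A,(325.5,162),.115)
d=(a-b)/np.linalg.norm(a-b);print("border",a,"green end",b,"len",np.linalg.norm(a-b),"yaw",np.degrees(np.arctan2(d[1],d[0])))
w4=dict(np.load("pics/w4.npz"));B=cam(w4,w4["T"])
print("edges at border",plane(A,(298,18),.115),plane(A,(359,19),.115))
# height: orange/green border, near-left corner seen in w6 and top4
t=dict(np.load("pics/top4.npz"));C=cam(t)
print("h green end mid via top:",tri(A,(326,90),C,(337.5,197.1)))
# targets: block centre (=TCP) line
c=(a-d*.086+a+d*.024)/2; print("centre",c)
for nm,p in(("start",c+d*.022),("orange",c+d*.030),("green",c-d*.028)):
    e=T[:3,:3].T@(np.r_[p[:2],0]-np.r_[T[:2,3],0]);print(nm,p,"tool cm",e*100)
print("tool yaw",np.degrees(np.arctan2(T[1,0],T[0,0])))
# wider: measured block centre in hand? cork corners
print(plane(A,(262,236),.2475-.0278+.017+.003),plane(A,(380,236),.2475-.0278+.02))
```

```text
border [0.6161 0.0983 0.115 ] green end [0.5983 0.015  0.115 ] len 0.08515017072450866 yaw 77.91989135869063
edges at border [0.5982 0.1018 0.115 ] [0.6339 0.0943 0.115 ]
h green end mid via top: (array([0.6064, 0.0578, 0.0892]), np.float64(0.005355872072947774))
centre [0.6096 0.068  0.115 ]
start [0.6142 0.0895 0.115 ] tool cm [12.0699  0.4288  0.0033]
orange [0.6159 0.0973 0.115 ] tool cm [12.8698  0.4437  0.0035]
green [0.6037 0.0406 0.115 ] tool cm [7.0708 0.3362 0.0019]
tool yaw 78.98142312770598
[0.5705 0.0052 0.2397] [ 0.6143 -0.0034  0.2397]
```

send_rows:
  deltas: "4 0.4 0 0.01 -1; 8 0.4 0 0.01 -1; 11 0.4 0 0.01 -1; 12.6 0.4 2 0.01 -1; 12.6 0.4 5 0.01 -1; 12.6 0.4 8 0.01 -1; 12.6 0.4 9.5 0.01 -1; 12.6 0.4 10 0.01 -1; 12.6 0.4 10.2 0.01 -1; 12.6 0.4 10.4 0.01 -1; 12.6 0.4 10.5 0.01 -1; 12.6 0.4 10.6 0.01 -1; 12.6 0.4 10.6 0.01 -1; 12.6 0.4 10.6 0.01 -1"

```text
time_s: 16.45
position: [0.6156, 0.0933, 0.1418]
tool_rot: [2.436, 1.983, 0.001]
contact_force: [0.8, 0.8, -1.7]
gripper_width: 0.249
grasp_force: 62.6
```

send_rows:
  deltas: "0 0 0.1 0 -1; 0 0 0.2 0 -1; 0 0 0.25 0 -1; 0 0 0.25 0 -1; 0 0 0.25 0 -1"

```text
time_s: 16.95
position: [0.6157, 0.0933, 0.1394]
tool_rot: [2.436, 1.983, 0.001]
contact_force: [-1.1, -0.1, 1.9]
gripper_width: 0.249
grasp_force: 63.1
```

send_rows:
  deltas: "0 0 0.1 0 -1; 0 0 0.2 0 -1; 0 0 0.2 0 -1; 0 0 0.2 0 -1"

```text
time_s: 17.35
position: [0.6157, 0.0933, 0.1374]
tool_rot: [2.436, 1.984, 0.001]
contact_force: [-1.6, -0.9, 4.7]
gripper_width: 0.249
grasp_force: 63.4
```

send_rows:
  deltas: "-0.2 0 0 0 -1; -0.5 0 0 0 -1; -0.8 0 0 0 -1; -1.1 0 0 0 -1; -1.4 0 0 0 -1; -1.7 0 0 0 -1; -2.0 0 0 0 -1; -2.3 0 0 0 -1; -2.6 0 0 0 -1; -2.9 0 0 0 -1; -3.2 0 0 0 -1; -3.5 0 0 0 -1; -3.8 0 0 0 -1; -4.1 0 0 0 -1; -4.4 0 0 0 -1; -4.7 0 0 0 -1; -5.0 0 0 0 -1; -5.2 0 0 0 -1; -5.4 0 0 0 -1; -5.4 0 0 0 -1"

```text
time_s: 19.35
position: [0.6045, 0.0401, 0.137]
tool_rot: [-2.436, -1.983, -0.0]
contact_force: [0.5, 3.5, 5.5]
gripper_width: 0.247
grasp_force: 63.5
```

send_rows:
  deltas: "0 0 -1 0 -1; 0 0 -4 0 -1; 0 0 -8 0 -1; 1 -1 -11 0.1 -1; 4 -4 -11 0.25 -1; 7 -7 -11 0.4 -1; 10 -10 -11 0.55 -1; 13 -13 -11 0.7 -1; 16 -16 -11 0.85 -1; 19 -19 -11 1 -1; 21.4 -20.9 -11 1.09 -1; 21.4 -20.9 -9 1.09 -1; 21.4 -20.9 -5 1.09 -1; 21.4 -20.9 0 1.09 -1; 21.4 -20.9 5 1.09 -1; 21.4 -20.9 8 1.09 -1; 21.4 -20.9 9 1.09 -1; 21.4 -20.9 9.2 1.09 -1; 21.4 -20.9 9.2 1.09 -1; 21.4 -20.9 9.2 1.09 -1"

```text
time_s: 21.35
position: [0.445, 0.293, 0.0474]
tool_rot: [-3.111, -0.433, -0.006]
contact_force: [0.5, 0.5, -1.2]
gripper_width: 0.244
grasp_force: 62.6
```

send_rows:
  deltas: "-0.1 0 0.5 0 -1; -0.1 0 1 0 -1; -0.1 0 1.3 0 -1; -0.1 0 1.5 0 -1; -0.1 0 1.6 0 -1; -0.1 0 1.6 0 -1; -0.1 0 1.6 0 -1"

```text
time_s: 22.05
position: [0.4423, 0.2921, 0.029]
tool_rot: [-3.112, -0.433, -0.0]
contact_force: [-0.5, -0.5, -0.7]
gripper_width: 0.248
grasp_force: 62.7
```

send_rows:
  deltas: "0 0 0.05 0 -1; 0 0 0.1 0 -1; 0 0 0.12 0 -1; 0 0 0.12 0 -1; 0 0 0.12 0 -1"

```text
time_s: 22.55
position: [0.4424, 0.2922, 0.028]
tool_rot: [-3.111, -0.433, -0.001]
contact_force: [-1.8, -0.0, 1.8]
gripper_width: 0.246
grasp_force: 62.8
```

Contact is light, about 3 N. Release and retreat.

send_rows:
  deltas: "0 0 0 0 -0.4; 0 0 0 0 -0.3; 0 0 0 0 0; 0 0 0 0 0.5; 0 0 0 0 1; 0 0 0 0 1; 0 0 0 0 1; 0 0 -1 0 1; 0 0 -4 0 1; 0 0 -9 0 1; 0 0 -14 0 1; 0 0 -19 0 1; 0 0 -22 0 1; 0 0 -22 0 1; 0 0 -22 0 1"

```text
time_s: 24.05
position: [0.4426, 0.2922, 0.2491]
tool_rot: [-3.111, -0.433, -0.004]
contact_force: [-0.2, -1.1, -0.5]
gripper_width: 1.0
grasp_force: 0.0
```

Run:
```python
from h import *
np.set_printoptions(precision=4,suppress=True)
T=pose();c=cams.capture("wrist");t=cams.capture("top");A=cam(c,T)
cv2.imwrite("pics/end.png",np.hstack([cv2.resize(c["pixels"],(400,300)),cv2.resize(t["pixels"][150:330,190:430],(400,300))])[:,:,::-1])
a,r,ct=blobs(mask(c["pixels"],*YEL),300,(100,0,500,350))[0];print(r,plane(A,r[0],.057),T[:3,3],robot.observe()["contact_force"])
```

```text
((322.0, 209.0), (62.0, 26.0), 90.0) [0.4427 0.292  0.057 ] [0.4426 0.2922 0.2491] [-0.4501 -0.5284 -0.9231]
```

View pics/end.png

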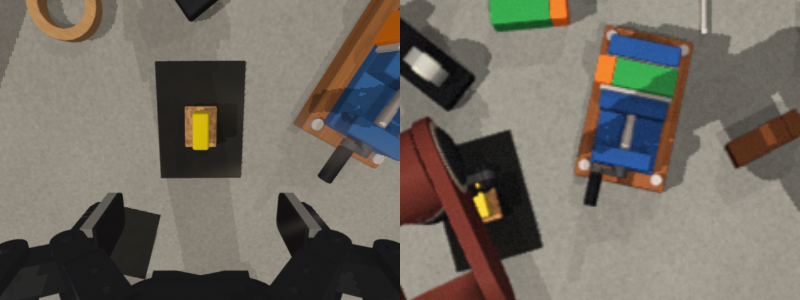

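The block sits sole down in the middle of its mat at (200,126), and the housing is still clamped between the jaws. Handing in.

```bash
python3 -c "
from station import ticket
print(ticket.sign_off())"
```

```text
the job is handed in; nothing more can be done
None
```

The job is handed in: the vise is cranked firmly onto the housing, the housing was rubbed from the orange end to the green end in one light stroke, and the block is back sole down in the middle of its mat; no verdict came back.

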